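# Release the empty tape reel with the forked key

## Task

Change-over of the bag tape: take the red-handled forked key from its rest, straddle the neck of the dispenser's sprung bar with it and push the brass collar sideways until the empty blue reel comes off the bar and rolls down to the front; then let the bar spring back home. Put the key back in its rest as it stood, and put the empty reel into the grey tub. Work the bar with the key only, not with the gripper, and leave the other things on the counter where they are.

Things in the scene. Friction and masses are not known exactly. Their poses are not given: they have to be found in the camera images.
- tape_dispenser: White and steel bag-tape dispenser fixed to the counter, 172 x 130 x 107 mm. Origin: on the counter under the reel lane's centre line; -x is its front, +y its left, z up. The steel lane slopes 10 deg down to the front, from between two cheeks (x = 2 to 78 mm, outer faces y = +-29.5 mm) to a toothed tear-off bar as stop (x = -77 mm, top z = 37 mm). Hood over the cheeks and the bar.
- hood_edge (a point): Front lower edge of the hood, straight over the bar's neck line: (27, -36, 103) mm in the dispenser's frame. The hood reaches from here back to x = 82 mm, y = -90 to 31 mm, top z = 107 mm. The bar's neck lies 8 mm behind and 36 mm below this edge, so a key reaches it only slanting down from the front, about 35 deg from vertical.
- bar_neck (a point): Middle of the bare neck of the sprung bar, at (35, -36, 67.2) mm in the dispenser's frame; does not move with the bar. The bar lies along the dispenser's y. The neck, 8 mm thick, is bare for 13.5 mm between the right cheek (6.5 mm to +y of this point) and the face of a brass collar (7 mm to -y), 22 mm in diameter, 6 mm thick; behind it a coil spring.
- release_bar (a joint): Slide of the sprung bar, m: 0 = home, its nose about 6 mm deep in the reel's hub; grows to 0.014 as the collar is pushed to the dispenser's -y (away from the cheek). The spring takes 2 N at home, 5 N at the end, and returns the bar. From about 0.008 the nose is out of the hub and the reel rolls to the front by itself within 1 s.
- reel_center (a point): Centre of the empty blue tape reel, 40 to 85 g: flanges 56 mm in diameter, 28 mm over both; hubs of 28 mm diameter (16 mm bore) stand out to 44 mm over all. Its axis lies along the dispenser's y. It starts under the hood, at about (31, 0, 66) mm in the dispenser's frame.
- lane_front (a point): Where the reel's centre comes to rest against the stop: (-53, 0, 51) mm in the dispenser's frame, fixed. There the reel can be taken from above across its hub ends (44 mm along the dispenser's y); within 45 mm of this point nothing but the reel stands higher than z = 40 mm.
- fork_grip (a point): Point to grip on the forked key (170 mm long, 90 g), in its red handle. Key's own z: from prongs to handle. From this point the handle reaches from z = -60 to +30 mm; it is 22 mm along x, 16 mm along y (grip across y). The prong tips lie at z = -140, the slot's bottom at -116 mm; the slot is 12 mm wide along x, the prongs 5 mm thick along y, 22 mm over both.
- fork_rest: Fixed rest of the key: wooden foot 130 x 70 x 8 mm and a dark steel trough, open on its upper side, leaning 35 deg from vertical with its top to the rest's -x. Inside it is 21 mm wide for the 16 mm handle; it ends 58 mm below the handle's end, measured along the key. Origin: on the counter under the foot; z up. The key lies in it with its y along the rest's y.
- rest_grip (a point): Point of the rest where the key's grip point lies when the key is home in the trough, prong tips on the foot plate: (-40, 0, 138) mm in the rest's frame. Axes as the rest's.
- reel_tub: Fixed open grey tub, 130 x 160 x 50 mm (x, y, z), walls and floor 4 mm thick, empty. Origin: on the counter under its middle; z up.
- juice_bottle: Bystander: juice bottle with red cap, 71 mm across, 205 mm tall; origin under its middle.
- drink_can: Bystander: green and white can, 66 mm across, 168 mm tall; origin under its middle.
- spare_roll: Bystander: white paper roll standing on end, 53 mm across, 57 mm tall; origin under its middle.
- espresso_cup: Bystander: white espresso cup with a handle, 60 x 87 x 56 mm; origin under its middle.
There are look-alikes about, which are no part of the job. Leave any orange look-alike of the part that bears reel_center alone.

How it is judged (in metres and radians):
On the way, in this order (a step that is already met when the one before it is completed fails the run):
1. the sprung bar is drawn out of the reel's hub with the forked key (value of joint release_bar above 0.008 m and contact force between fork_key and release_bar above 0.5 N).
2. the reel has rolled to the front stop and the bar is back home (x of reel_center in the frame of tape_dispenser below -0.035 m and value of joint release_bar below 0.0015 m), for 0.1 s.
At the end, for the whole second after the job is handed in: The empty reel lies at rest in the tub (centre inside its walls, below 50 mm height); the key lies at rest in its rest, grip point within 15 mm of its place and turned less than 0.2 rad; the sprung bar is home (within 1.5 mm) (x of reel_center in the frame of reel_tub between -0.06 and 0.06 m and y of reel_center in the frame of reel_tub between -0.075 and 0.075 m and height (world z) of reel_center below 0.05 m and linear speed of reel below 0.05 m/s and distance between fork_grip and rest_grip below 0.015 m and angle between the y axis of fork_key and the y axis of fork_rest, either way round below 0.2 rad and linear speed of fork_key below 0.02 m/s and value of joint release_bar below 0.0015 m); the robot touches nothing.
It fails at once if the gripper or arm works the bar directly (contact force between any of the fingers, the arm and release_bar above 1 N).
It fails at once if another thing on the counter is pushed away or knocked over (distance of any of juice_bottle, drink_can, spare_roll, espresso_cup from where it was at the start of the episode above 0.03 m).
It also fails if it takes over 54 s, if anything falls off the work surface, if the arm or the gripper's body presses on something with over 40 N, if the wrist force passes 120 N, or if a joint passes its speed limit or range.

## Robot

A 7-joint arm with a two-finger parallel gripper is mounted at the origin on a cart in front of the work surface, level with it; the furniture and walls round the work are solid. World frame = base frame: x ahead of the robot, y to its left, z up, the work surface at z = 0. Lengths are in m, angles in degrees, forces in N, time in s.
With the tool pointing down it reaches from about 0.35 to 0.775 m from the base axis. Payload 3.1 kg.
Tool frame: the origin (TCP) lies on the centre line of the jaws, within the pads' length; the fingertips stand 17 mm ahead of it and the grasp point (between the pads) lies 2 mm behind it (robot.tip_reach is the distance from the TCP to the fingertips, in m); z points along the fingers, y is the line along which they close (so a half turn about z gives the same grasp; the last joint's range is limited). The gripper opens to 85 mm and grips with 20 to 120 N. Pads are 22 mm wide; open, the fingers measure 114 mm over their backs; the gripper's body (76 mm by 85 mm) begins 54 mm behind the grasp point. The pads swing forward as they close: fully open they stand 13 mm farther back than shut.
Start: joints at [68.829, 17.813, 0.802, 86.603, -0.252, 75.585, -1.558], TCP at [0.177, -0.521, 0.248] pointing down, gripper open.
Joint ranges: [-154.91, 154.91], [-16.99, 109.72], [-72.82, 74.43], [7.12, 147.25], [-82.49, 262.49], [11.32, 116.49], [-174.64, 174.64]. Speed limits (degrees/s): [159.86, 159.86, 180, 180, 180, 180, 180].

## Interface

Orientations are given as [roll, pitch, yaw] about the fixed x, y, z axes, in that order (R = Rz(yaw) Ry(pitch) Rx(roll)).
In Python, from station import robot, fingers, vision, workorder, recognise gives the robot as it stands. Calls block until the motion is done:
- robot.move_to(position, orientation): joint-space move of the TCP to a pose.
- robot.line_to(position, orientation=None, velocity=0.15, f_stop=None): straight line of the TCP; orientation=None keeps the orientation; velocity is the mean speed in m/s. With f_stop (N) it stops when the force on the tool has changed by that much, and returns True; else False.
- robot.move_j(angles): joint-space move.
- fingers.gripper_to(opening, force=None): opening from 0.0 (shut) to 1.0 (fully open); force is the grip in N (None keeps the last); returns when the fingers have stopped.
- robot.pause(seconds).
- robot.inverse_kinematics(position, orientation): joint angles nearest the present ones, or None.
- vision.grab_frame(name): name is "scene" or "top" or "wrist"; returns the picture (420x560x3 uint8, red, green, blue); there is no depth.
- vision.calibration(name): a dict with "mtx" (3x3 intrinsics, pixels), "extrinsics" (4x4, takes a point from world to camera coordinates); the wrist camera has in their place "T_tool_cam" (4x4, takes a point from camera to tool coordinates, whose origin is the TCP and whose axes are the flange's). Camera axes: x right, y up, looking along -z (the intrinsics and any distortion apply to the point x, -y, -z); pixel columns grow to the right and rows downward; lengths in m; the calibration is good to about 2 mm. The wrist camera is an equidistant fisheye: a pixel r from the principal point sees the ray r / f radians off the axis. A picture is of the moment at which its call begins: read the wrist's pose just before it. calibration takes no time and is no camera call.
A pose or a line that the arm cannot do raises robot.PlanningError and nothing moves.
- workorder.close_job(): hands the job in; it is judged then, once.
Trained networks look in the newest picture that a camera, given by its name, has taken for a name from the list of things; names that differ only in an ending like _2 or _b are one class to them, and where a whole thing is asked for, a point or a joint stands for the part that bears it (a point fixed in the world has none). Each returns a list of dicts, best first, with "p" (0 to 1); they miss things now and then, are a little off and sometimes report something else, mostly with a low value. They report only what shows in the picture. A call takes as long as a camera call. They do not tell look-alikes from the thing itself.
- recognise(label, camera): "rect" ([centre column, centre row, width, height] in pixels, round what is visible of it).
Readings, each from a call of its own:
- robot.current_time_s(): time.
- robot.current_joint_positions(): joint angles.
- robot.current_dq(): joint speeds.
- robot.current_joint_torque(): joint torques, N m.
- robot.current_tool_pos(): TCP position.
- robot.current_eef_rot(): TCP orientation.
- robot.current_contact_force(): force on the tool from outside, world axes, zero at the start.
- robot.current_torque(): the same for the moment, N m.
- robot.current_finger_gap(): opening from 0.0 (shut) to 1.0 (fully open).
- robot.current_gripper_force(): force on a finger pad.
Only numpy, scipy, OpenCV 4.12 (cv2) and the standard library are available. Lean on these libraries where they do the work, as an engineer would, in place of code of your own. Each camera call takes 0.05 s, during which the arm holds its last target. There are 200 camera calls.

## Working session

There is one attempt and no reset: what is moved stays moved. The work goes in short steps, each a Python script; the robot and the scene stay as the last script left them, time stands still between calls to the robot, and variables do not carry over. Pictures are saved under pics/ and viewed, at most 10 in all, crops included, and the job is handed in when it is done.

```bash
ls; mkdir -p pics; python3 - <<'E'
from station import robot, fingers, vision, workorder, recognise
import cv2, numpy as np
np.set_printoptions(precision=4,suppress=True)
a=[]
for n in("scene","top"):
    im=vision.grab_frame(n); a.append(im)
    cv2.imwrite(f"pics/{n}0.png",im[:,:,::-1])
    c=vision.calibration(n); print(n,{k:np.array(v) for k,v in c.items()})
    for l in ["tape_dispenser","reel_center","fork_grip","fork_rest","reel_tub","juice_bottle","drink_can","spare_roll","espresso_cup"]:
        print(l,[(np.round(d["rect"]).tolist(),round(d["p"],2)) for d in recognise(l,n)][:4])
print(vision.calibration("wrist"),robot.current_time_s(),robot.current_eef_rot())
for n,im in zip(("scene","top"),a): cv2.imwrite(f"pics/{n}0b.png",cv2.resize(im[:,:,::-1],(800,600)))
E
```

```text
pics
scene {'mtx': array([[495.2985,   0.    , 278.1609],
       [  0.    , 495.2985, 206.8383],
       [  0.    ,   0.    ,   1.    ]]), 'extrinsics': array([[-0.9024, -0.4308, -0.0012,  0.55  ],
       [ 0.3249, -0.6824,  0.6549, -0.21  ],
       [-0.283 ,  0.5906,  0.7558, -1.3784],
       [ 0.    ,  0.    ,  0.    ,  1.    ]])}
tape_dispenser [([276.0, 195.0, 57.0, 58.0], 0.79)]
reel_center [([246.0, 233.0, 19.0, 15.0], 0.8), ([269.0, 192.0, 12.0, 13.0], 0.45)]
fork_grip []
fork_rest [([272.0, 274.0, 38.0, 32.0], 0.76)]
reel_tub [([325.0, 158.0, 55.0, 52.0], 0.94)]
juice_bottle [([209.0, 201.0, 28.0, 63.0], 0.94)]
drink_can [([225.0, 183.0, 24.0, 52.0], 0.72)]
spare_roll [([225.0, 184.0, 26.0, 51.0], 0.62), ([256.0, 168.0, 16.0, 25.0], 0.49)]
espresso_cup [([268.0, 338.0, 13.0, 22.0], 0.69)]
top {'mtx': array([[520.3003,   0.    , 275.0423],
       [  0.    , 520.3003, 212.8405],
       [  0.    ,   0.    ,   1.    ]]), 'extrinsics': array([[ 0.0277, -0.9994,  0.0202,  0.0452],
       [ 0.9824,  0.0309,  0.1842, -0.5986],
       [-0.1847,  0.0147,  0.9827, -1.2077],
       [ 0.  
[... 194 characters left out ...]
.0, 6.0, 40.0], 0.54)]
fork_rest [([208.0, 241.0, 40.0, 54.0], 0.7)]
reel_tub [([400.0, 234.0, 70.0, 67.0], 0.8)]
juice_bottle [([249.0, 137.0, 27.0, 50.0], 0.89)]
drink_can [([286.0, 141.0, 30.0, 43.0], 0.87)]
spare_roll [([342.0, 160.0, 24.0, 27.0], 0.88), ([401.0, 232.0, 78.0, 64.0], 0.58)]
espresso_cup [([131.0, 280.0, 34.0, 29.0], 0.88)]
{'mtx': array([[325.1923,   0.    , 280.4281],
       [  0.    , 325.1923, 213.4187],
       [  0.    ,   0.    ,   1.    ]]), 'T_tool_cam': array([[-0.0006,  0.9627,  0.2707,  0.0675],
       [ 1.    ,  0.0004,  0.0007,  0.001 ],
       [ 0.0005,  0.2707, -0.9627, -0.125 ],
       [ 0.    ,  0.    ,  0.    ,  1.    ]])} 1.0 [179.995    0.0031  18.784 ]
```

View pics/top0b.png

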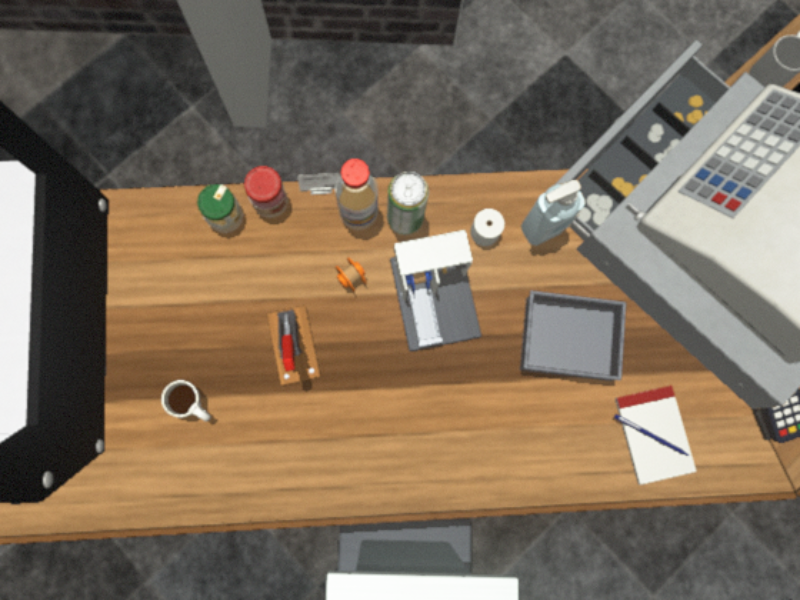

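View pics/scene0b.png

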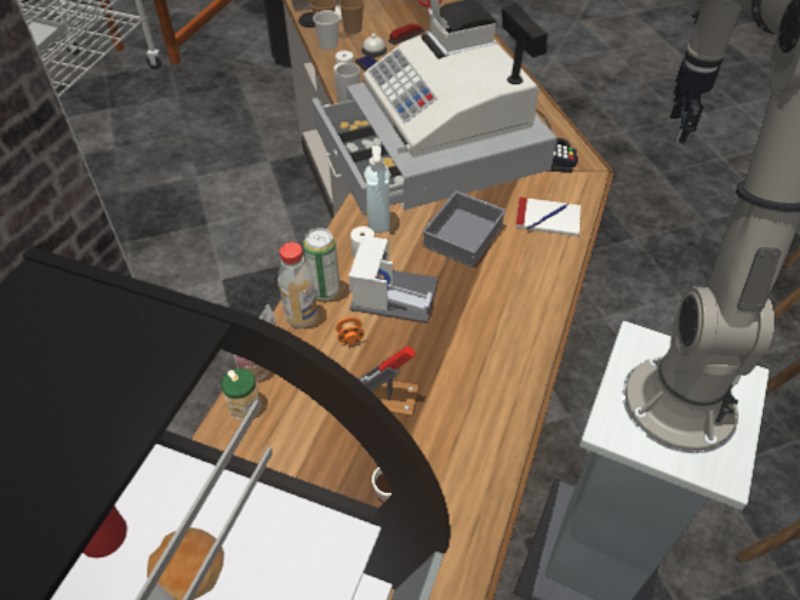

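Top view (800x600 px): the dispenser is at (435,290) with its front pointing down towards the robot, the blue reel under its hood at (418,280). The key rest is at (293,347) with the red handle at (288,350), and the tub is at (574,337). The orange reel at (350,274) is the look-alike. The bottle (357,195), can (407,203), paper roll (488,228) and cup (185,400) are bystanders.

```bash
cat > h.py <<'E'
from station import robot, fingers, vision, workorder, recognise
import cv2, numpy as np
from scipy.spatial.transform import Rotation as Rot
np.set_printoptions(precision=4,suppress=True)
F=np.diag([1,-1,-1.])
def fixed(n):
    c=vision.calibration(n); E=np.array(c["extrinsics"]); R=F@E[:3,:3]; t=F@E[:3,3]
    return dict(K=np.array(c["mtx"]),R=R,t=t,fish=False)
def wristcam(p,e):
    c=vision.calibration("wrist"); T=np.array(c["T_tool_cam"]); W=np.eye(4); W[:3,:3]=Rot.from_euler("xyz",e,degrees=True).as_matrix(); W[:3,3]=p
    E=np.linalg.inv(W@T); return dict(K=np.array(c["mtx"]),R=F@E[:3,:3],t=F@E[:3,3],fish=True)
def grab(name=None):
    p=robot.current_tool_pos(); e=robot.current_eef_rot()
    im=vision.grab_frame("wrist"); cam=wristcam(p,e)
    if name: cv2.imwrite(f"pics/{name}.png",im[:,:,::-1]); np.save(f"pics/{name}.npy",np.r_[p,e])
    return im,cam
def load(name): a=np.load(f"pics/{name}.npy"); return wristcam(a[:3],a[3:])
def proj(cam,P):
    q=np.atleast_2d(P)@cam["R"].T+cam["t"]; K=cam["K"]
    if cam["fish"]:
        r=np.hypot(q[:,0],q[:,1]); th=np.arctan2(r,q[:,2]); s=th/np.maximum(r,1e-9); uv=q[:,:2]*s[:,None]
    else: uv=q[:,:2]/q[:,2:]
    return uv*K[0,0]+K[:2,2]
def ray(cam,uv):
    v=(np.array(uv,float)-cam["K"][:2,2])/cam["K"][0,0]
    if cam["fish"]:
        th=np.hypot(*v); d=np.r_[v/max(th,1e-9)*np.sin(th),np.cos(th)]
    else: d=np.r_[v,1]
    d=cam["R"].T@d; return -cam["R"].T@cam["t"], d/np.linalg.norm(d)
def at_z(cam,uv,z): o,d=ray(cam,uv); return o+d*(z-o[2])/d[2]
def tri(obs):
    A=0;b=0
    for cam,uv in obs:
        o,d=ray(cam,uv); M=np.eye(3)-np.outer(d,d); A=A+M; b=b+M@o
    x=np.linalg.solve(A,b); return x,[np.linalg.norm(proj(c,x)[0]-u) for c,u in obs]
E
python3 - <<'E'
from h import *
t=fixed("top")
for n,u,z in [("rest",(293,347),.008),("handle",(288,350),.14),("disp base",(440,300),.0),("hood",(433,252),.107),("tub",(574,337),.02),("orange",(350,274),.02),("bottle",(357,175),.205),("can",(407,185),.168),("roll",(488,222),.057),("cup",(183,398),.05),("soap",(568,188),.2),("drawer",(590,235),.1)]:
    print(n,at_z(t,np.array(u)*.7,z))
def tl(p,ori): 
    robot.move_to(p,ori)
for y in (0,-90,90,180):
    for P in ([.42,.13,.42],[.45,-.05,.42],[.47,.17,.4]):
        q=robot.inverse_kinematics(P,[180,0,y]); print(y,P,None if q is None else np.array(q))
E
```

```text
rest [0.5244 0.2338 0.008 ]
handle [0.503  0.2258 0.14  ]
disp base [ 0.6173 -0.0215  0.    ]
hood [ 0.6767 -0.0001  0.107 ]
tub [ 0.5551 -0.2546  0.02  ]
orange [0.6549 0.1393 0.02  ]
bottle [0.7695 0.1261 0.205 ]
can [0.7693 0.0474 0.168 ]
roll [ 0.7468 -0.0982  0.057 ]
cup [0.4286 0.4062 0.05  ]
soap [ 0.7617 -0.2019  0.2   ]
drawer [ 0.7166 -0.2634  0.1   ]
0 [0.42, 0.13, 0.42] [  41.3423   10.8735  -72.1822   79.1177   10.4338   97.3955 -119.1775]
0 [0.45, -0.05, 0.42] [ 33.692    6.3064 -33.3389  78.1241   3.4841  96.5888 -89.0871]
0 [0.47, 0.17, 0.4] [  25.8213   20.8578  -68.5502   73.8169   19.5403   97.7817 -128.623 ]
-90 [0.42, 0.13, 0.42] [ 35.3468   8.2954 -62.7537  79.2303   7.4235  96.8932 153.735 ]
-90 [0.45, -0.05, 0.42] [ -52.1357    6.1013   63.7967   80.7407   -5.508    96.527  -169.0962]
-90 [0.47, 0.17, 0.4] [ 22.6581  18.4676 -61.8275  73.9039  16.3348  96.8505 144.1117]
90 [0.42, 0.13, 0.42] [ 38.4759   9.424  -67.3922  79.1691   8.7617  97.0971 -27.5477]
90 [0.45, -0.05, 0.42] [ 40.0409   7.0672 -40.9412  77.9334   4.6561  96.6946  -0.1402]
90 [0.47, 0.17, 0.4] [ 16.8348  15.6826 -51.6457  74.0773  12.3042  95.9022 -32.464 ]
180 [0.42, 0.13, 0.42] [ 34.5378   8.0531 -61.6187  79.2469   7.1311  96.8527  64.0124]
180 [0.45, -0.05, 0.42] [ 40.0031   7.062  -40.8951  77.9344   4.6483  96.6939  89.8668]
180 [0.47, 0.17, 0.4] [ 12.7491  14.3585 -45.3342  74.2079  10.2062  95.503   59.3132]
```

```bash
python3 - <<'E'
from h import *
robot.move_j([0,5,0,95,0,80,88]); print(robot.current_tool_pos(),robot.current_eef_rot())
O=[180,-15,180]
print(Rot.from_euler("xyz",O,degrees=True).as_matrix())
for i,p in enumerate([[.43,.19,.30],[.46,.03,.30]]):
    robot.move_to(p,O); robot.pause(.2); im,c=grab(f"w{i}")
    print(np.array(robot.current_joint_positions()))
    cv2.imwrite(f"pics/w{i}b.png",cv2.resize(im[:,:,::-1],(800,600)))
print(robot.current_time_s())
E
```

```text
[ 0.4528 -0.0182  0.3006] [-179.97     -0.001   177.8644]
[[-0.9659  0.     -0.2588]
 [ 0.      1.      0.    ]
 [ 0.2588  0.     -0.9659]]
[-13.7486  17.6661 -10.6228  81.4288  -2.8973  94.8234  65.6354]
[-0.9757 17.1144 -5.4461 82.0223 -0.0404 95.8451 83.7954]
5.1083
```

View pics/w0b.png

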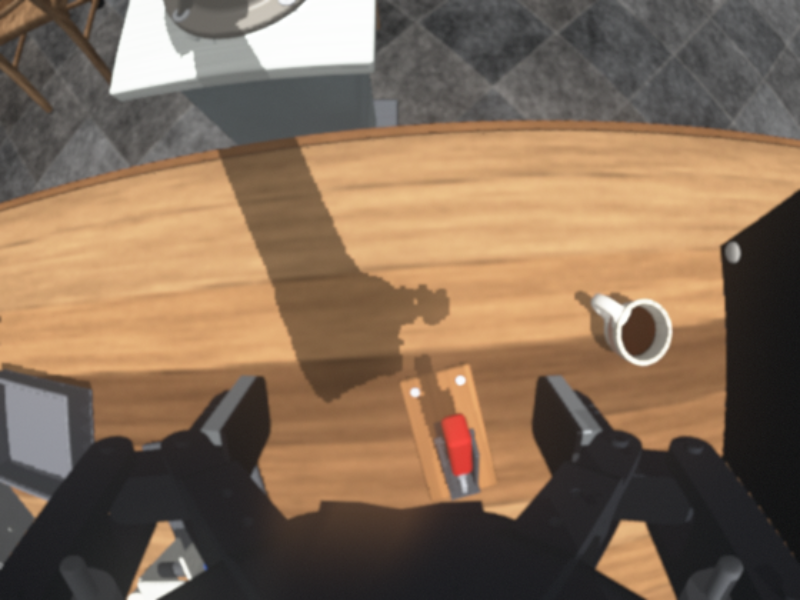

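View pics/w1b.png

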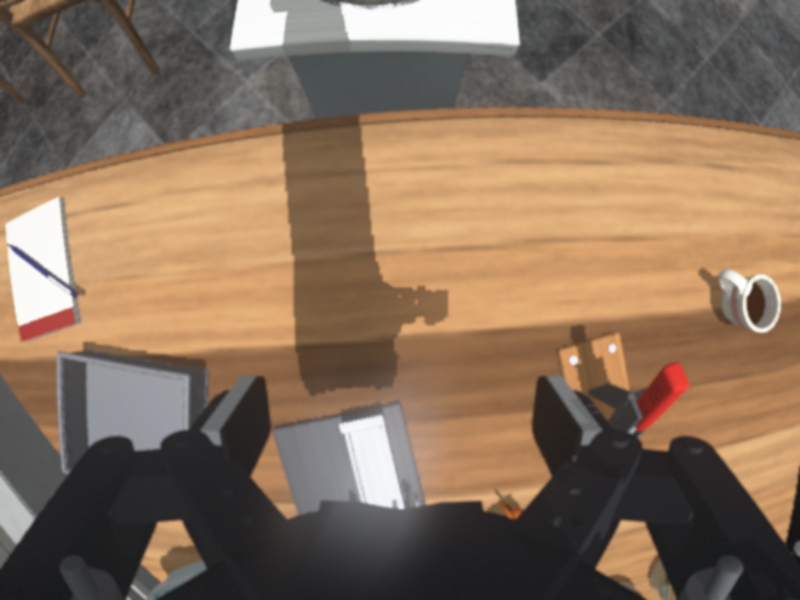

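w0 and w1 both show the front of the scene. In w0 the rest is at (447,430) with the red handle at (458,445). In w1 the dispenser front is at (350,455). The gripper hides what lies ahead, so I'll turn the wrist half round and look from nearer.

```bash
python3 - <<'E'
from h import *
O=[180,-20,0]
ims=[]
for i,p in enumerate([[.36,.17,.27],[.38,.02,.27],[.40,-.08,.30]]):
    robot.move_to(p,O); robot.pause(.25); im,c=grab(f"v{i}"); ims.append(im[:,:,::-1])
    print(np.array(robot.current_joint_positions()),robot.current_tool_pos(),robot.current_eef_rot())
a=np.vstack([np.hstack([ims[0][:300,80:480],ims[1][:300,80:480]]),np.hstack([ims[2][:300,80:480],ims[0][:300,80:480]*0])])
cv2.imwrite("pics/v.png",a); print(robot.current_time_s())
E
```

```text
[  12.7549  -16.1232  -39.5712  117.7446   -1.3982   56.875  -116.7269] [0.36 0.17 0.27] [-179.9943  -19.992    -0.0034]Traceback (most recent call last):
  File "<stdin>", line 5, in <module>
station.PlanningError: the arm cannot take that pose within its joint ranges
```

```bash
python3 - <<'E'
from h import *
O=[180,-20,0]
ims=[cv2.imread("pics/v0.png")]
robot.move_j([-10,5,0,95,0,70,-100])
for i,p in enumerate([[.44,.03,.27],[.43,-.08,.31]],1):
    robot.move_to(p,O); robot.pause(.25); im,c=grab(f"v{i}"); ims.append(im[:,:,::-1])
    print(np.array(robot.current_joint_positions()),robot.current_tool_pos(),robot.current_eef_rot())
a=np.vstack([np.hstack([ims[0][:300,80:480],ims[1][:300,80:480]]),np.hstack([ims[2][:300,80:480],ims[0][:300,80:480]*0])])
cv2.imwrite("pics/v.png",a); print(robot.current_time_s())
E
```

```text
[  -8.7081   -9.482     0.2388  115.9864    3.6181   53.6454 -100.0604] [0.4413 0.0306 0.2711] [-179.9864  -20.1025    0.0382]
[ -3.701  -11.7537  12.2172 112.0375  -0.6004  59.7482 -80.9462] [ 0.43   -0.0788  0.3094] [179.985  -19.9306   0.1472]
10.6833
```

View pics/v.png

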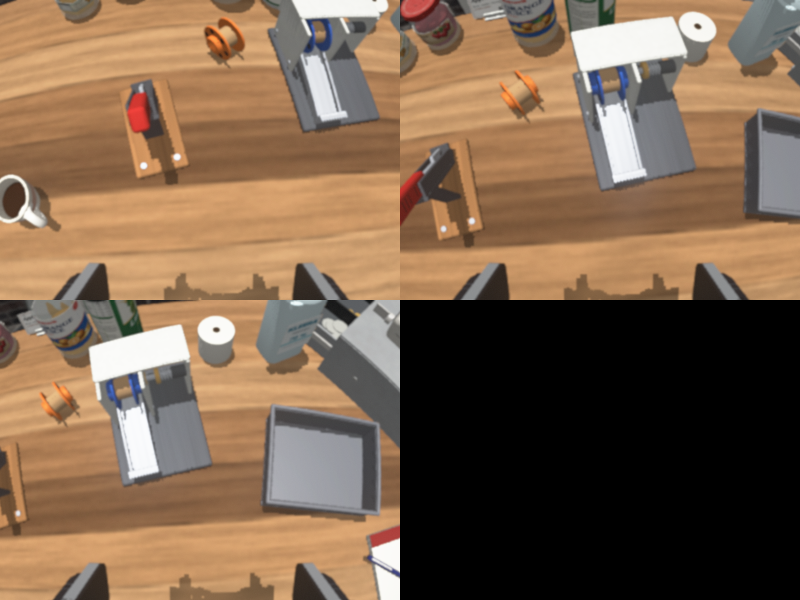

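v0–v2 montage: the dispenser base and hood are well seen in v1 at (630,105) and in v2 at (145,405). The blue reel is in the lane under the hood at (608,80). The orange reel at (520,93) stands loose on the counter. The task wants the empty blue reel on the bar, so the orange one stays. The only key is the red handle at (140,112) in v0, lying in the rest. I'll enlarge these to confirm and to get pixels.

```bash
python3 - <<'E'
import cv2, numpy as np
v0,v1=cv2.imread("pics/v0.png"),cv2.imread("pics/v1.png")
def crop(im,c,r,w,h,s): return cv2.resize(im[r:r+h,c:c+w],None,fx=s,fy=s,interpolation=cv2.INTER_CUBIC)
a=np.hstack([crop(v1,245,10,133,200,3),crop(v0,190,70,100,150,4)])
cv2.imwrite("pics/z.png",a); print(a.shape)
E
```

```text
(600, 799, 3)
```

View pics/z.png

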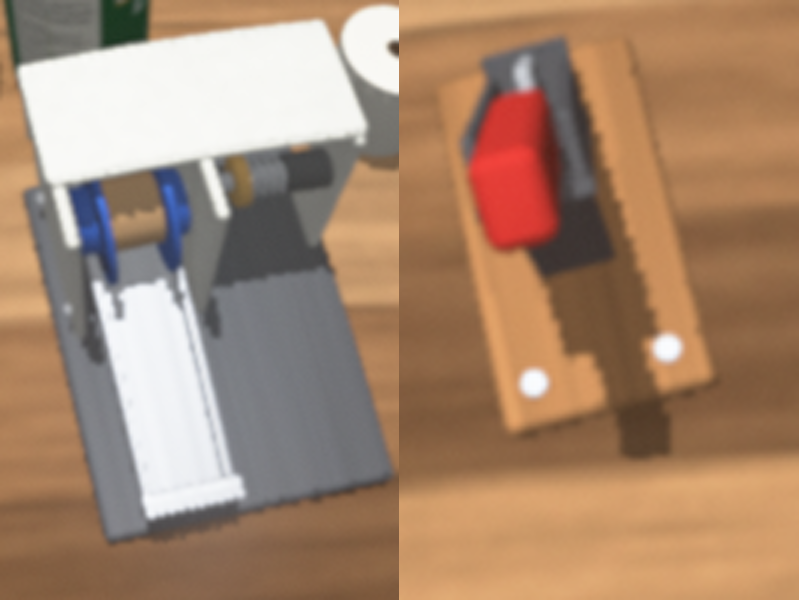

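```bash
python3 - <<'E'
import cv2, numpy as np
v1,v2=cv2.imread("pics/v1.png"),cv2.imread("pics/v2.png")
def crop(im,c,r,w,h,s): return cv2.resize(im[r:r+h,c:c+w],None,fx=s,fy=s,interpolation=cv2.INTER_CUBIC)
a=np.hstack([crop(v2,165,20,133,200,3),crop(v1,65,115,100,150,4)])
cv2.imwrite("pics/z2.png",a); print(a.shape)
E
```

```text
(600, 799, 3)
```

View pics/z2.png

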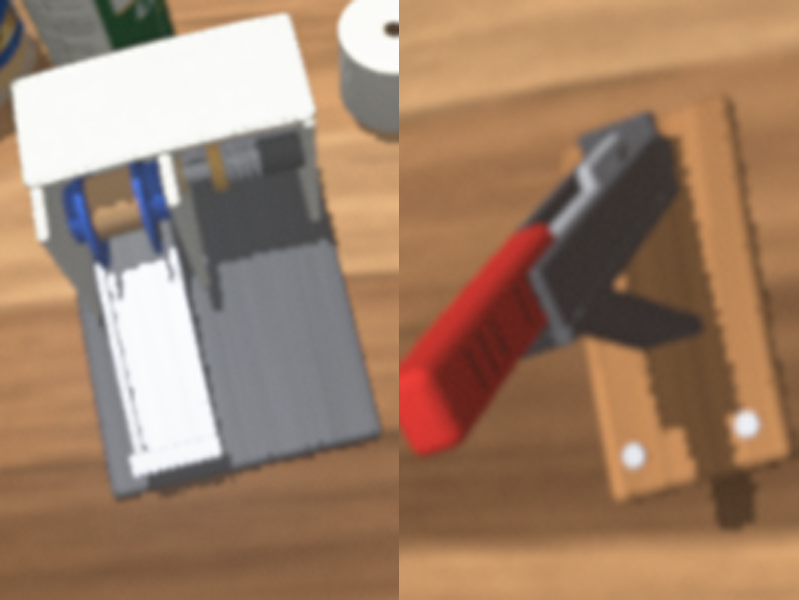

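```bash
cat > fit.py <<'E'
from h import *
from scipy.optimize import least_squares
c0,c1,c2=load("v0"),load("v1"),load("v2")
px=lambda u,off,s:(np.array(u,float)+.5)/s-.5+np.array(off)
def rig(p): return Rot.from_euler("z",p[2]).as_matrix(),np.r_[p[:2],0]
def fit(obs,x0):
    def f(p):
        R,t=rig(p); return np.concatenate([proj(c,R@P+t)[0]-u for c,P,u in obs])
    s=least_squares(f,x0,loss="soft_l1"); print(s.x[:2],np.degrees(s.x[2]),"res px\n",f(s.x).reshape(-1,2).round(1).tolist()); return s.x
D=[]; H=lambda x,y,z:np.array([x,y,z])/1000
pts=[H(82,31,107),H(82,-90,107),H(27,-90,103),H(27,31,103),H(-90,40,0),H(-90,-90,0)]
for c,off,us in [(c1,(245,10),[(20,67),(326,21),(365,141),(44,186),(108,541),(392,478)]),(c2,(165,20),[(12,88),(290,14),(315,115),(24,187),(118,498),(381,437)])]:
    D+=[(c,P,px(u,off,3)) for P,u in zip(pts,us)]
d=fit(D,[.62,0,.15])
for i in range(6): x,r=tri([(D[i][0],D[i][2]),(D[i+6][0],D[i+6][2])]); print(pts[i],"tri",x,r)
q=[H(-65,35,4),H(-65,-35,4),H(65,-35,8),H(65,35,8)]
Q=[(c0,P,px(u,(190,70),4)) for P,u in zip(q,[(110,432),(315,381),(231,40),(41,88)])]+[(c1,P,px(u,(65,115),4)) for P,u in zip(q,[(218,497),(391,458),(328,97)])]
r=fit(Q,[.52,.23,.15])
h,e=tri([(c0,px((120,207),(190,70),4)),(c1,px((31,412),(65,115),4))])
R,t=rig(r); print("handle end",h,e,"expected",R@H(-57.2,0,162.6)+t)
tb=[H(65,80,50),H(65,-80,50),H(-65,-80,50),H(-65,80,50)]
b=fit([(c2,P,np.array(u)+[80,-300]) for P,u in zip(tb,[(276,407),(380,423),(378,513),(264,505)])],[.55,-.25,0])
np.save("fit.npy",np.array([d,r,b]))
E
python3 fit.py
```

```text
[0.6171 0.0133] 13.945783845372718 res px
 [[-0.9, -1.0], [-0.8, -2.2], [1.3, -3.3], [2.1, 0.5], [-0.7, 2.9], [-0.6, 1.3], [-0.1, -2.6], [-0.6, -2.0], [1.0, -0.3], [1.6, 0.7], [-0.7, 2.4], [0.2, 0.6]]
[0.082 0.031 0.107] tri [0.6841 0.0616 0.11  ] [np.float64(0.8999414088871431), np.float64(0.7835101406922464)]
[ 0.082 -0.09   0.107] tri [ 0.7155 -0.0551  0.1062] [np.float64(0.011885588499565515), np.float64(0.010974868836112147)]
[ 0.027 -0.09   0.103] tri [ 0.6639 -0.0664  0.1007] [np.float64(1.542303716271925), np.float64(1.426875440217681)]
[0.027 0.031 0.103] tri [0.6369 0.0522 0.1027] [np.float64(0.22950813124117506), np.float64(0.19921512137033867)]
[-0.09  0.04  0.  ] tri [ 0.5237  0.0295 -0.0002] [np.float64(0.12648456825709728), np.float64(0.11351996000413628)]
[-0.09 -0.09  0.  ] tri [ 0.5518 -0.0953  0.0041] [np.float64(0.3259268634801547), np.float64(0.30646867295981955)]
[0.5275 0.2326] 13.587855303780145 res px
 [[-0.8, 1.1], [0.7, 0.7], [0.2, -2.8], [-1.5, -2.1], [-0.5, 1.7], [1.1, 0.1], [0.2, -2.0]]
handle end [0.4772 0.2197 0.1572] [np.float64(0.672865096404938), np.float64(0.6124662790935194)] expected [0.4719 0.2192 0.1626]
[ 0.5521 -0.2509] -4.885569640861784 res px
 [[-2.8, -0.2], [-2.2, 1.5], [0.9, 0.8], [4.9, -2.3]]
```

Crop check: the blue reel in the dispenser and the brass collar at (240,180) in z.png are confirmed, and so is the red-handled key in the trough at (515,170). Two-view heights are hood about 0.103–0.110 m and handle end about 0.157 m, against 0.163 m in the text. Next I grasp the key.

```bash
cat >> h.py <<'E'
def ori(yaw,tilt): return [180,-tilt,yaw]
def axes(o): return Rot.from_euler("xyz",o,degrees=True).as_matrix()
E
python3 - <<'E'
from h import *
O=ori(13.6,35); A=axes(O); tz=A[:,2]
g=np.array([.491,.2235,.136]); P=g-.001*tz   # grip a little high on the handle
n=np.array([.0,0,1])
pre=P-.09*tz
robot.move_j([-22,0,0,100,0,45,-105])
for p in(pre,P,P+[0,0,.15]):
    q=robot.inverse_kinematics(p,O); print(p,None if q is None else np.array(q))
robot.move_to(pre,O)
print(robot.line_to(P,velocity=.1,f_stop=8))
fingers.gripper_to(0.0,force=80)
print("gap",robot.current_finger_gap(),robot.current_gripper_force(),robot.current_tool_pos(),robot.current_eef_rot(),robot.current_contact_force(),robot.current_time_s())
np.save("gripJ.npy",np.r_[P,O])
E
```

```text
[0.4403 0.2112 0.2105] [ -21.0395   -6.6135  -14.5778  128.9021   24.9056   26.869  -131.6674]
[0.4904 0.2234 0.1368] [ -17.9634    6.9982  -16.6191  128.7619   51.2115   17.371  -156.1157]
[0.4904 0.2234 0.2868] [ -26.0114   -5.3435   -6.9803  116.2218   17.4924   36.9956 -120.5503]
False
gap 0.17464312088766795 77.66366243362427 [0.4905 0.2234 0.1371] [179.9924 -35.029   13.6073] [-3.4096 -1.5179  3.6563] 14.4583
```

```bash
python3 - <<'E'
from h import *
d,r,b=np.load("fit.npy")
P=np.array(robot.current_tool_pos())
robot.line_to(P+[0,0,.12],velocity=.12)
print("gap",robot.current_finger_gap(),robot.current_contact_force())
O=ori(np.degrees(d[2]),37); A=axes(O); tz=A[:,2]
Rd=Rot.from_euler("z",d[2]).as_matrix(); neck=Rd@[.035,-.036,.0672]+np.r_[d[:2],0]
S=neck-(.121+.055)*tz
print("neck",neck,"S",S, robot.inverse_kinematics(S,O))
robot.move_to(S,O); robot.pause(.3)
im,c=grab("k0")
print(robot.current_tool_pos(),robot.current_eef_rot(),np.array(robot.current_joint_positions()),robot.current_time_s())
print("neck px",proj(c,neck),"tip px",proj(c,np.array(robot.current_tool_pos())+.139*tz))
cv2.imwrite("pics/k0b.png",cv2.resize(im[60:360,80:480,::-1],(800,600),interpolation=cv2.INTER_CUBIC))
E
```

```text
gap 0.17562884780732804 [-0.078   0.0564 -1.4317]
neck [ 0.6597 -0.0132  0.0672] S [ 0.5569 -0.0387  0.2078] [-28.0669   1.7307  40.867  123.2437 -39.4277  26.8092 -32.4748]
[0.5436 0.0014 0.1992] [-176.8111  -35.504    15.6859] [-28.8813   1.6869  38.8599 123.8536 -40.3129  29.2515 -32.3825] 17.3583
neck px [[338.3881 186.2404]] tip px [[291.459  201.3134]]
```

View pics/k0b.png

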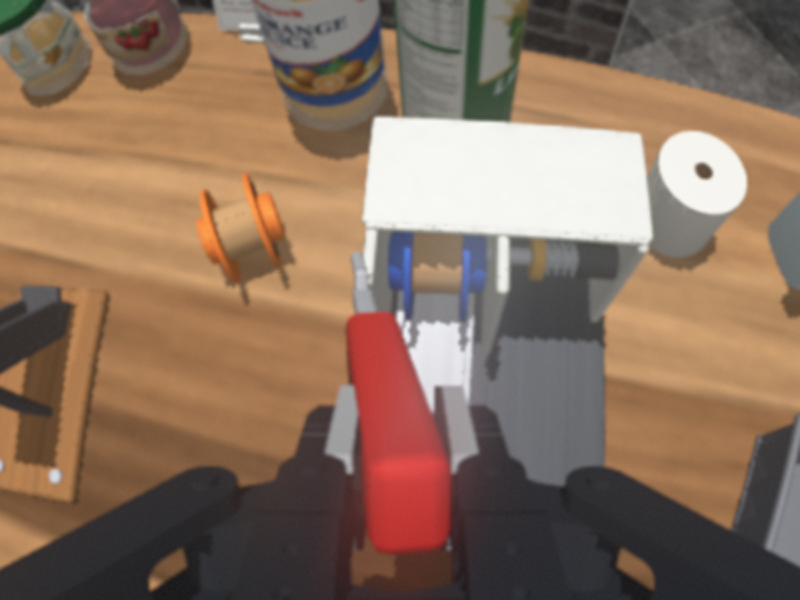

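k0 shows that the swing brought the key against the dispenser's left cheek. The tip is at (358,265) in the crop, left of the cheek edge at (372,240), and the arm stopped short. I'll back off, raise, and check how the key sits in the jaws.

```bash
python3 - <<'E'
from h import *
d,r,b=np.load("fit.npy")
print(robot.current_contact_force(),robot.current_torque())
O=ori(np.degrees(d[2]),37); A=axes(O); tz=A[:,2]
P=np.array(robot.current_tool_pos())
robot.line_to(P+[-.06,.03,.05],velocity=.12)
print(robot.current_contact_force(),robot.current_tool_pos())
robot.move_to([.47,.0,.28],O); robot.pause(.2)
print(robot.current_tool_pos(),robot.current_eef_rot(),robot.current_finger_gap(),robot.current_contact_force(),robot.current_time_s())
im,c=grab("k1"); 
P=np.array(robot.current_tool_pos());print("ideal key line px",proj(c,[P-.031*tz,P+.059*tz,P+.115*tz,P+.139*tz]))
cv2.imwrite("pics/k1b.png",cv2.resize(im[60:360,80:480,::-1],(800,600),interpolation=cv2.INTER_CUBIC))
E
```

```text
[-6.3559 43.5711  0.9003] [11.3997  2.314   8.6374]
[ 0.3979  0.0348 -1.0518] [0.4838 0.0307 0.2487]
[0.4695 0.001  0.2785] [-179.9518  -36.8538   14.0281] 0.17048761743701907 [ 0.498   0.28   -0.6496] 19.0417
ideal key line px [[277.2903 325.2157]
 [278.874  237.5347]
 [279.3371 212.4503]
 [279.4807 204.7203]]
```

View pics/k1b.png

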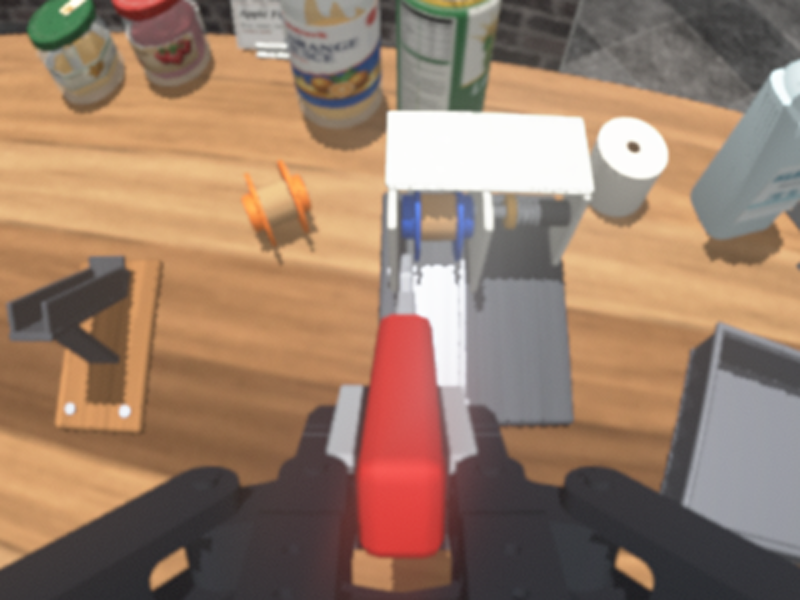

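k1 shows the key straight again in the jaws: handle centred at (402,440), prong tip near (405,255), red end edge at row 318. I'll read the rows numerically and solve for the key's offset in the tool frame.

```bash
python3 - <<'E'
from h import *
im=cv2.imread("pics/k1.png")[:,:,::-1].astype(int); c=load("k1"); a=np.load("pics/k1.npy"); A=axes(a[3:]); P=a[:3]
for rr in range(176,224,2): print(rr,"|".join("%d,%d,%d"%tuple(im[rr,k]) for k in range(276,292,1)))
red=(im[...,0]>150)&(im[...,1]<90)&(im[...,2]<90)
for rr in (217,218,219,220,225,240,270,300,310,320,330,335,338): 
    k=np.where(red[rr,240:330])[0]+240; print("red",rr,k.min() if len(k) else None,k.max() if len(k) else None, im[rr,280])
for x in(-.011,-.006,.006,.011):
    print("x",x,[proj(c,P+A@[x,0,z])[0].round(1).tolist() for z in(-.031,.059,.115,.139)])
E
```

```text
176 145,143,138|140,138,132|126,124,119|107,105,103|89,89,103|78,86,122|76,88,135|75,88,138|75,90,140|76,91,143|79,92,142|78,94,151|83,104,175|95,110,172|123,116,137|152,129,111
178 146,143,138|140,137,132|126,123,119|106,103,102|89,88,95|81,83,103|79,84,113|79,86,119|83,91,123|84,92,125|82,92,126|78,91,138|82,101,165|92,106,163|114,109,130|132,114,102
180 144,142,137|140,136,132|126,123,119|107,104,101|94,90,89|90,86,88|97,96,99|115,115,120|131,133,138|135,135,142|121,123,132|96,102,131|84,99,155|96,108,159|119,120,141|133,127,125
182 145,143,137|140,137,132|126,123,119|105,102,100|92,90,89|91,87,86|101,99,98|123,121,123|139,140,141|145,145,147|131,130,134|100,104,126|83,95,144|100,112,156|127,133,154|144,146,151
184 144,142,137|139,136,132|127,124,119|106,103,101|92,88,87|91,87,88|100,97,98|122,121,122|140,140,142|144,145,147|130,130,134|99,102,120|82,91,131|99,107,144|126,130,149|144,146,151
186 145,142,137|141,138,134|126,123,120|106,102,100|99,96,96|109,106,108|124,122,124|142,141,143|151,152,154|150,150,153|134,135,139|102,103,120|83,89,123|97,103,132|127,130,142|144,144,149
18
[... 3421 characters left out ...]
9,86|207,90,87
red 217 None None [210 128 128]
red 218 275 281 [217  88  85]
red 219 272 289 [218  77  73]
red 220 270 291 [219  79  76]
red 225 269 290 [219  81  77]
red 240 267 286 [218  83  79]
red 270 263 299 [216  84  80]
red 300 259 301 [237  80  76]
red 310 259 301 [227  70  65]
red 320 260 300 [223  67  63]
red 330 261 300 [219  64  59]
red 335 263 297 [209  60  56]
red 338 270 291 [154  60  52]
x -0.011 [[277.6, 349.0], [278.7, 254.8], [279.1, 226.7], [279.2, 217.9]]
x -0.006 [[277.5, 338.6], [278.7, 247.3], [279.1, 220.5], [279.2, 212.2]]
x 0.006 [[277.3, 311.2], [278.7, 228.6], [279.1, 205.5], [279.2, 198.4]]
x 0.011 [[277.3, 298.9], [278.7, 220.6], [279.0, 199.1], [279.2, 192.5]]
```

```bash
python3 - <<'E'
from h import *
d,r,b=np.load("fit.npy")
O=ori(np.degrees(d[2]),37); A=axes(O); tz=A[:,2]
Rd=Rot.from_euler("z",d[2]).as_matrix(); neck=Rd@[.035,-.036,.0672]+np.r_[d[:2],0]
S2=neck-(.126+.09)*tz-.0025*A[:,1]-.002*A[:,0]; S=S2+.042*tz
robot.line_to(S2,O,velocity=.12); print(robot.current_contact_force())
print(robot.line_to(S,velocity=.08,f_stop=8)); robot.pause(.25)
im,c=grab("k2")
P=np.array(robot.current_tool_pos()); print(P-S,robot.current_eef_rot(),O,robot.current_time_s(),robot.current_contact_force())
T=lambda q:proj(c,np.r_[d[:2],0]+Rd@(np.array(q)/1000))[0].round(1)
for nme,q in dict(neck=(35,-36,67.2),cheek=(35,-29.5,67.2),collar=(35,-43,67.2),collar2=(35,-49,67.2),ctop=(35,-43,78.2),cbot=(35,-43,56.2),cfr=(24,-43,67),hFL=(27,31,103),hFR=(27,-90,103),hBL=(82,31,107),hBR=(82,-90,107)).items(): print(nme,T(q))
for x in(0,.011): print("key x",x,[proj(c,P+A@[x,0,z])[0].round(1).tolist() for z in(.064,.121,.145)])
x0,y0,w,h=240,60,133,100
cv2.imwrite("pics/k2b.png",cv2.resize(im[y0:y0+h,x0:x0+w,::-1],None,fx=6,fy=6,interpolation=cv2.INTER_CUBIC))
hsv=cv2.cvtColor(im,cv2.COLOR_RGB2HSV)
m=cv2.inRange(hsv,(14,90,90),(26,255,255)); n,l,s,ce=cv2.connectedComponentsWithStats(m[100:230,270:370]); print(s[1:]+[270,100,0,0,0],ce[1:]+[270,100])
E
```

```text
[-0.8172 -0.337  -0.4282]
False
[ 0.0001 -0.0001  0.0005] [179.9887 -37.0534  13.9435] [180, -37, np.float64(13.945783845372718)] 20.925 [ 0.1729  0.3717 -1.271 ]
neck [281.7 194.7]
cheek [274.8 194.7]
collar [289.1 194.7]
collar2 [295.5 194.7]
ctop [289.4 189.7]
cbot [288.9 199.4]
cfr [289.3 205.5]
hFL [203.1 186.1]
hFR [345.7 185.9]
hBL [208.7 130.7]
hBR [340.8 130.2]
key x 0 [[278.6, 235.5], [279.0, 211.3], [279.1, 203.9]]
key x 0.011 [[278.6, 218.5], [279.0, 197.6], [279.1, 191.3]]
[[ 284  100   86  130 4298]
 [ 289  189    5   18   77]] [[335.7832 148.2255]
 [291.1948 197.2208]]
```

View pics/k2b.png

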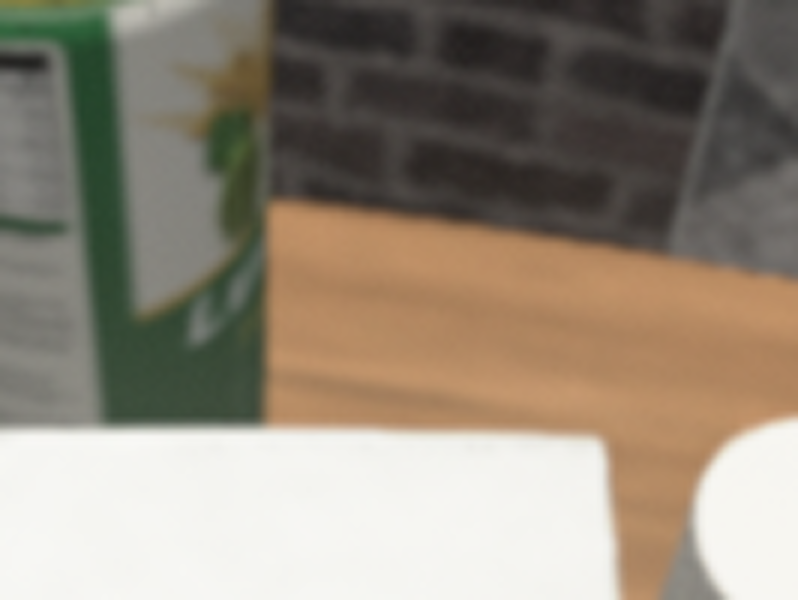

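The last crop shows only the hood's right back corner, at full-frame pixel (340.5,132.5) against a predicted (340.8,130.2). The brass collar blob at (291,197) also fits the prediction. I have no views left, so I'll read the key tip numerically.

```bash
python3 - <<'E'
from h import *
im=cv2.imread("pics/k2.png").astype(int)
g=im.sum(2)//3; s=im.max(2)-im.min(2)
print("    "," ".join("%3d"%k for k in range(270,300)))
for r in range(182,226): print(r,"|"," ".join("%3d"%v for v in g[r,270:300]))
print("sat")
for r in range(184,212,2): print(r,"|"," ".join("%3d"%v for v in s[r,270:300]))
E
```

```text
270 271 272 273 274 275 276 277 278 279 280 281 282 283 284 285 286 287 288 289 290 291 292 293 294 295 296 297 298 299
182 | 241 241 242 242 242 241 241 241 241 240 240 241 243 242 243 242 242 241 240 236 237 240 242 242 243 243 243 243 243 242
183 | 237 239 241 241 241 241 241 241 240 238 236 240 242 243 242 242 240 238 234 226 228 235 239 240 240 240 240 240 240 238
184 | 243 244 245 245 245 245 246 246 245 244 243 245 247 247 247 245 242 240 238 234 235 238 240 240 240 241 241 241 241 240
185 | 229 230 231 233 233 233 234 234 234 234 234 234 235 235 236 235 233 231 231 230 230 231 232 232 232 232 233 233 233 233
186 | 188 186 186 185 183 186 187 186 187 187 189 193 197 198 198 195 190 190 191 192 193 194 194 196 195 196 196 195 197 197
187 | 196 181 166 147 134 136 135 131 129 131 141 159 171 172 168 155 140 135 136 141 142 144 144 143 144 142 140 141 141 144
188 | 231 220 187 143 115 110 108  99  93  99 123 156 171 172 167 149 120 102 106 115 120 119 118 119 119 117 109 107 112 118
189 | 240 231 202 150 114 102  95  88  87  98 128 161 176 177 171 152 117  96 101 113 118 117 116 
[... 5631 characters left out ...]
 7   7   6   6   2   8  29  49  56  57  57  56  43  17   2   1   0   0
202 |   4   8   7  16  34  31  10   1   1   2   5   6   6   7   6   5   2   9  30  49  53  54  55  53  42  17   3   1   3   4
204 |   5   4   7  13  28  25   9   2   2   2   4   6   7   6   6   5   1   9  29  45  51  52  51  50  39  17   5   3   4   5
206 |   4   6   7   7   9   7   3   1   1   4   5   5   5   5   5   4   3   2  20  39  45  45  45  43  33  16   7   5   5   5
208 |   4   7   6   5   4   3   3   2   2   3   5   6   5   5   5   4   3   3   5  14  15  15  15  14  12   7   6   5   6   7
210 |   4   8   6   5   4   3   2   2   2   4   4   5   5   4   4   5   4   2   1   4   4   4   5   4   5   5   6   7   6   6
```

```bash
python3 - <<'E'
from h import *
c=load("k2"); a=np.load("pics/k2.npy"); A=axes(a[3:]); P=a[:3]
d,r,b=np.load("fit.npy")
Rd=Rot.from_euler("z",d[2]).as_matrix(); neck=Rd@[.035,-.036,.0672]+np.r_[d[:2],0]
print("neck fit in tool mm",A.T@(neck-P)*1e3)
def at(uv,z):
    o,dr=ray(c,uv); o=A.T@(o-P); dr=A.T@dr; return ((o+dr*(z-o[2])/dr[2])*1e3).round(2)
zn=(A.T@(neck-P))[2]
print("slot bottom +x face",at((282.9,195.8),.122),"tip",at((282.9,187),.146),"boundary",at((280,216.7),.065),"shaft",at((282.5,210),.085))
print("neck",at((281.6,196),zn),"collar face",at((288.3,196),zn),"cheek",at((274.2,196),zn),"bush",at((275.8,196),zn))
E
```

```text
neck fit in tool mm [  1.3394   2.2615 174.4758]
slot bottom +x face [ 12.02   2.98 122.  ] tip [ 14.33   3.15 146.  ] boundary [11.69  0.79 65.  ] shaft [10.53  2.44 85.  ]
neck [  0.09   2.15 174.48] collar face [  0.09   8.49 174.48] cheek [  0.1   -4.85 174.48] bush [  0.1   -3.34 174.48]
```

```bash
cat > ins.py <<'E'
from h import *
d,r,b=np.load("fit.npy"); c=load("k2"); a=np.load("pics/k2.npy"); A=axes(a[3:]); P=a[:3]
N=P+A@[.00009,.0024,.1745]
O=ori(np.degrees(d[2]),41); B=axes(O)
K=lambda z,y=.003:N-B@[.0012,y,z]
E
python3 - <<'E'
from ins import *
robot.line_to(P-.025*A[:,2],velocity=.1)
robot.line_to(K(.205),O,velocity=.1); robot.pause(.15)
f0=np.array(robot.current_contact_force())
hit=robot.line_to(K(.131),velocity=.06,f_stop=5)
p=np.array(robot.current_tool_pos()); f=np.array(robot.current_contact_force())
print(hit,"neck at key z",(B.T@(N-p))*1e3,"dF tool",B.T@(f-f0),robot.current_time_s())
E
```

```text
False neck at key z [  1.9201   3.1516 130.979 ] dF tool [-2.8118  0.2512  1.2974] 23.2167
```

```bash
python3 - <<'E'
from ins import *
def blue(tag):
    im,c=grab(tag); h=cv2.cvtColor(im,cv2.COLOR_RGB2HSV); m=cv2.inRange(h,(108,140,60),(125,255,255)); ys,xs=np.where(m[:330]); return len(xs),np.median(xs) if len(xs) else 0,np.median(ys) if len(xs) else 0
f0=np.array(robot.current_contact_force()); print("blue",blue("b0"))
for s in (.004,.009,.0125,.0155):
    hit=robot.line_to(K(.131,.003-s),velocity=.05,f_stop=14)
    p=np.array(robot.current_tool_pos()); f=np.array(robot.current_contact_force())
    print(s,hit,(B.T@(N-p)*1e3).round(2),"dF tool",(B.T@(f-f0)).round(2))
robot.pause(.5); print("blue",blue("b1"),robot.current_time_s(),robot.current_contact_force())
E
```

```text
blue (432, np.float64(216.0), np.float64(214.0))
0.004 False [  1.76  -0.53 131.01] dF tool [-0.26 -1.1  -1.55]
0.009 False [  1.69  -5.11 130.84] dF tool [-1.51 -1.61 -2.48]
0.0125 False [  1.67  -8.38 130.77] dF tool [-1.33 -3.91 -1.53]
0.0155 False [  1.63 -11.35 130.77] dF tool [-0.98 -2.66 -1.63]
blue (160, np.float64(194.0), np.float64(100.0)) 24.8167 [-2.9176  4.9741 -5.0511]
```

```bash
python3 - <<'E'
from ins import *
Rd=Rot.from_euler("z",d[2]).as_matrix(); c=load("b1"); t=fixed("top")
LF=Rd@[-.053,0,.051]+np.r_[d[:2],0]; R0=Rd@[.031,0,.066]+np.r_[d[:2],0]
print("b1 lane front px",proj(c,LF),"start px",proj(c,R0))
im=vision.grab_frame("top"); h=cv2.cvtColor(im,cv2.COLOR_RGB2HSV); m=cv2.inRange(h,(108,120,50),(125,255,255))
print("top pred",proj(t,[LF,R0])); 
for P_ in (LF,R0):
    u,v=proj(t,P_)[0].astype(int); ys,xs=np.where(m[v-15:v+15,u-15:u+15]); print(len(xs),(xs.mean()+u-15,ys.mean()+v-15) if len(xs) else "")
vision.grab_frame("scene"); s=fixed("scene"); print("scene",recognise("reel_center","scene"),proj(s,[LF,R0]))
E
```

```text
b1 lane front px [[217.5886 315.0005]] start px [[220.8531 209.4548]]
top pred [[300.3059 226.6435]
 [293.0197 192.2297]]
86 (np.float64(297.4418604651163), np.float64(225.54651162790697))
0 
scene [{'rect': [243.8, 232.1, 19.7, 16.4], 'p': 0.82}, {'rect': [289.4, 203.9, 20.5, 20.8], 'p': 0.78}] [[291.113  204.6237]
 [263.9234 197.1931]]
```

The reel is at the front: in the top picture blue is at (297,226), against a predicted lane front of (300,227). Next I let the bar return, withdraw the key, and carry it to its rest.

```bash
python3 - <<'E'
from ins import *
robot.line_to(K(.131,.003),velocity=.06); robot.pause(.2)
print("F",robot.current_contact_force())
robot.line_to(K(.235,.003),velocity=.12)
G=np.load("gripJ.npy"); Pg,Og=G[:3],list(G[3:])
robot.line_to([.45,.0,.29],Og,velocity=.2)
robot.line_to(Pg+[0,0,.125],velocity=.2); robot.pause(.2)
f0=np.array(robot.current_contact_force())
h1=robot.line_to(Pg+[0,0,.05],velocity=.1,f_stop=6); f=np.array(robot.current_contact_force()); print(h1,robot.current_tool_pos()-Pg,f-f0)
if not h1:
    h2=robot.line_to(Pg,velocity=.05,f_stop=8); f=np.array(robot.current_contact_force()); print(h2,np.array(robot.current_tool_pos())-Pg,f-f0)
robot.pause(.2); print(np.array(robot.current_contact_force())-f0,robot.current_time_s()); grab("r0")
E
```

```text
F [-3.597   0.5661 -4.1855]Traceback (most recent call last):
  File "<stdin>", line 6, in <module>
station.PlanningError: the arm cannot follow that straight line within its joint ranges
```

```bash
python3 - <<'E'
from ins import *
p=np.array(robot.current_tool_pos()); print(p,robot.current_joint_positions(),robot.current_time_s())
G=np.load("gripJ.npy"); Pg,Og=G[:3],list(G[3:])
for dx in(0,.03,-.03):
    try: robot.line_to([p[0]+dx,p[1],.33],velocity=.2); break
    except robot.PlanningError as e: print(dx,e)
print(robot.current_tool_pos())
robot.move_j([-26.0114,-5.3435,-6.9803,116.2218,17.4924,36.9956,-120.5503])
print(robot.current_tool_pos()-Pg,robot.current_eef_rot()); robot.pause(.2)
f0=np.array(robot.current_contact_force())
h1=robot.line_to(Pg+[0,0,.05],Og,velocity=.1,f_stop=6); f=np.array(robot.current_contact_force()); print(h1,robot.current_tool_pos()-Pg,f-f0)
if not h1:
    h2=robot.line_to(Pg,velocity=.05,f_stop=8); f=np.array(robot.current_contact_force()); print(h2,np.array(robot.current_tool_pos())-Pg,f-f0)
robot.pause(.2); print(np.array(robot.current_contact_force())-f0,robot.current_time_s()); grab("r0")
E
```

```text
[ 0.5085 -0.0484  0.2441] [-11.6874  -8.6078  25.6835 128.1887 -34.5979  26.7231 -34.475 ] 26.5917
[ 0.5079 -0.0481  0.3282]
[-0.0002 -0.0016  0.1485] [179.9449 -34.8405  13.5213]
False [0.0004 0.0003 0.0507] [ 0.5331  0.4362 -1.6845]
False [-0.      0.0003  0.0001] [-0.2888  1.2682 -1.9136]
[-0.8543 -0.1806 -1.4735] 31.0083
```

```bash
python3 - <<'E'
from ins import *
G=np.load("gripJ.npy"); Pg,Og=G[:3],list(G[3:]); C=axes(Og)
f0=np.array(robot.current_contact_force())
h=robot.line_to(Pg+.004*C[:,2],velocity=.02,f_stop=4); p=np.array(robot.current_tool_pos())
print(h,C.T@(p-Pg)*1e3,C.T@(np.array(robot.current_contact_force())-f0))
fingers.gripper_to(.6); robot.pause(.2)
robot.line_to(p-.1*C[:,2],velocity=.15)
robot.move_to([.43,.05,.33],[180,0,90+13.9]); robot.pause(.2)
im=vision.grab_frame("top"); o=cv2.imread("pics/top0.png")[:,:,::-1]; cv2.imwrite("pics/top1.png",im[:,:,::-1])
for i in (o,im):
    hs=cv2.cvtColor(np.ascontiguousarray(i),cv2.COLOR_RGB2HSV); m=(cv2.inRange(hs,(0,170,90),(8,255,255))|cv2.inRange(hs,(174,170,90),(180,255,255)))[215:275,180:235]; ys,xs=np.where(m>0); print(len(xs),xs.mean()+180,ys.mean()+215,xs.min()+180,xs.max()+180,ys.min()+215,ys.max()+215)
hs=cv2.cvtColor(im,cv2.COLOR_RGB2HSV); m=cv2.inRange(hs,(108,120,50),(125,255,255)); ys,xs=np.where(m[200:245,280:320]); print("reel top",len(xs),xs.mean()+280,ys.mean()+200)
print(robot.current_tool_pos(),robot.current_joint_positions(),robot.current_time_s())
grab("r1")
E
```

```text
True [ 0.1885 -0.4978  0.4878] [  0.4034   2.3272 -13.9756]
180 201.19444444444446 246.88333333333333 197 206 235 259
181 201.6243093922652 247.30939226519337 198 206 234 259
reel top 9 301.22222222222223 218.33333333333334
[0.4299 0.05   0.3299] [-51.3445   1.1729  43.8114  95.345   -0.8162  83.8216   6.4522] 35.0583
```

```bash
python3 - <<'E'
from ins import *
Rd=Rot.from_euler("z",d[2]).as_matrix(); LF=Rd@[-.053,0,.051]+np.r_[d[:2],0]
c=load("r1"); im=cv2.imread("pics/r1.png"); hs=cv2.cvtColor(im,cv2.COLOR_BGR2HSV); m=cv2.inRange(hs,(108,120,50),(125,255,255)); u=proj(c,LF)[0]; print("pred",u)
n,l,s,ce=cv2.connectedComponentsWithStats(m); print([(s[i].tolist(),ce[i].round(1).tolist()) for i in range(1,n) if s[i][4]>15 and np.linalg.norm(ce[i]-u)<70])
y=np.degrees(d[2]); q0=np.array(robot.current_joint_positions())
for yy in(y,y+180):
    for p in ([*LF[:2],.15],[*LF[:2],.056],[*LF[:2],.22],[b[0],b[1],.22],[b[0],b[1],.045]):
        q=robot.inverse_kinematics(p,[180,0,yy]); print(round(yy),p,None if q is None else np.array(q).round(0))
E
```

```text
pred [369.6974 238.0168]
[([352, 220, 37, 16, 360], [369.9, 228.4]), ([351, 241, 37, 15, 228], [368.8, 249.6])]
14 [np.float64(0.565616018462507), np.float64(0.0005728658447795975), 0.15] [-39.  32.  54.  94. -27.  68. -55.]
14 [np.float64(0.565616018462507), np.float64(0.0005728658447795975), 0.056] [-36.  38.  49.  99. -33.  58. -50.]
14 [np.float64(0.565616018462507), np.float64(0.0005728658447795975), 0.22] [-40.  28.  56.  88. -24.  76. -57.]
14 [np.float64(0.5520535845279625), np.float64(-0.25086943767301767), 0.22] [-13.  35.  58.  81. -29.  80. -30.]
14 [np.float64(0.5520535845279625), np.float64(-0.25086943767301767), 0.045] [ -5.  41.  42.  93. -31.  59. -29.]
194 [np.float64(0.565616018462507), np.float64(0.0005728658447795975), 0.15] [-28.  27.  37.  94. -17.  65. 117.]
194 [np.float64(0.565616018462507), np.float64(0.0005728658447795975), 0.056] [-25.  33.  33.  99. -21.  54. 120.]
194 [np.float64(0.565616018462507), np.float64(0.0005728658447795975), 0.22] [-30.  24.  39.  88. -15.  74. 115.]
194 [np.float64(0.5520535845279625), np.float64(-0.25086943767301767), 0.22] [ -6.  30.  45.  81. -21.  77. 143.]
194 [np.float64(0.5520535845279625), np.float64(-0.25086943767301767), 0.045] [ -1.  39.  36.  93. -26.  57. 147.]
```

The reel's two flanges in r1 have their midpoint at (369.4,239), against a predicted (369.7,238), so the lane-front pose holds. Next I pick it up and place it in the tub.

```bash
python3 - <<'E'
from ins import *
Rd=Rot.from_euler("z",d[2]).as_matrix(); LF=Rd@[-.053,0,.051]+np.r_[d[:2],0]
O=[180,0,np.degrees(d[2])]
fingers.gripper_to(.85)
robot.move_j([0,17.8,0,86.6,0,75.6,-76])
robot.line_to([*LF[:2],.13],O,velocity=.2)
print(robot.line_to([*LF[:2],.056],velocity=.1,f_stop=8),robot.current_tool_pos())
fingers.gripper_to(0,force=35); print("gap mm",85*robot.current_finger_gap(),robot.current_gripper_force())
robot.line_to([*LF[:2],.18],velocity=.15); print("gap mm",85*robot.current_finger_gap(),robot.current_contact_force())
robot.line_to([b[0],b[1],.15],velocity=.25)
print(robot.line_to([b[0],b[1],.048],velocity=.1,f_stop=8),robot.current_tool_pos(),"gap mm",85*robot.current_finger_gap(),robot.current_time_s())
E
```

```text
False [0.5664 0.0006 0.0568]
gap mm 43.08236786884353 36.39531867429014
gap mm 42.82752915683717 [ 0.032   0.1553 -0.5744]
False [ 0.5528 -0.2512  0.0489] gap mm 43.239907423053126 42.0583
```

```bash
python3 - <<'E'
from ins import *
fingers.gripper_to(.8); 
robot.line_to([b[0],b[1],.2],velocity=.2)
robot.line_to([b[0]-.12,b[1],.3],velocity=.25); robot.pause(.3)
t=fixed("top"); im=vision.grab_frame("top"); cv2.imwrite("pics/top2.png",im[:,:,::-1]); hs=cv2.cvtColor(im,cv2.COLOR_RGB2HSV)
m=cv2.inRange(hs,(108,120,50),(125,255,255)); u=proj(t,[b[0],b[1],.032])[0]; x0,y0=(u-35).astype(int)
ys,xs=np.where(m[y0:y0+70,x0:x0+70]); print("tub px",u,"blue",len(xs)); 
if len(xs): print(at_z(t,(xs.mean()+x0,ys.mean()+y0),.035)-np.r_[b[:2],0])
o=cv2.imread("pics/top0.png")[:,:,::-1]
for i in (o,im):
    h=cv2.cvtColor(np.ascontiguousarray(i),cv2.COLOR_RGB2HSV); mm=(cv2.inRange(h,(0,170,90),(8,255,255))|cv2.inRange(h,(174,170,90),(180,255,255)))[215:275,180:235]; ys,xs=np.where(mm>0); print("key",len(xs),xs.mean()+180,ys.mean()+215)
df=np.abs(o.astype(int)-im).max(2)>60; n,l,s,ce=cv2.connectedComponentsWithStats(df.astype(np.uint8)); print("changes",[s[k].tolist() for k in range(1,n) if s[k][4]>25])
print(robot.current_time_s(),robot.current_contact_force())
E
```

```text
tub px [401.5978 236.4135] blue 159
[0.0008 0.0029 0.035 ]
key 180 201.19444444444446 246.88333333333333
key 183 201.6502732240437 247.21857923497268
changes [[285, 192, 17, 15, 94], [495, 221, 22, 26, 332], [391, 225, 21, 24, 244], [522, 224, 38, 30, 250], [401, 232, 6, 7, 35], [410, 250, 150, 170, 11452], [385, 293, 57, 60, 2287], [440, 309, 5, 10, 29], [353, 405, 10, 15, 114]]
44.4583 [0.3229 1.7502 0.2621]
```

```bash
python3 -c "
from station import workorder; print(workorder.close_job())"
```

```text
the job is handed in; nothing more can be done
None
```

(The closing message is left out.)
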